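# Pack the spindle-moulder spindle: thick collar, thin collar, keyed washer

### The job

Make the spindle moulder's spindle ready for its nut: slide the thick collar down the spindle onto the cutter block, then the thin collar, and last the keyed lock washer, turning the washer under light pressure until its tab finds the keyway and it slides down flat on the thin collar. Handle them gently: never force a ring or let it drop down the spindle, but slide it home in the grip, and leave the spare middle-sized collar, the nut and the spanner where they lie.

Things in the scene. Friction and masses are not known exactly. Their poses are not given: they have to be found in the camera images.
- shaper: grey table insert of a spindle moulder, 300 x 260 x 12 mm, fixed on the bench, with a split plywood fence (67 mm high) 89 mm behind the upright steel spindle, towards its +x. On the spindle is a blue four-knife cutter block, 100 mm across, flat top 50 mm above the bench. Origin: on the spindle axis at the plate's underside; z up; -x is the working side
- spindle_top (a point): centre of the spindle's flat top, 122 mm above the bench. The spindle is 30 mm in diameter with a 2.5 mm top chamfer, and locked. One keyway, 9 mm wide, 6.5 mm deep, open at the top, runs all the way down. Where it faces is NOT reported (axes are shaper's): anywhere within 0.7 rad either side of the shaper's -x; feel or look for it
- cutter_top (a point): point on the spindle axis at the flat top of the cutter block, 50 mm above the bench, where the thick collar comes to rest; axes as shaper
- thick_collar: plain bright steel spacer ring, 50 mm outside, 32 mm bore, 30 mm thick, about 0.27 kg, lying flat on the mat. Origin: centre of its underside; z up along the bore. Seated, its origin is at cutter_top
- thin_collar: plain bright steel spacer ring, 50 mm outside, 32 mm bore, 14 mm thick, about 0.13 kg, lying flat on the mat. Origin: centre of its underside; z up. Seated, its origin is 30 mm above cutter_top
- key_washer: copper-coloured keyed lock washer, 50 mm outside, 32 mm bore, 8 mm thick, about 0.08 kg, flat on the mat. One tab, 6 mm wide, full thickness, stands 6 mm into the bore; +x points from the centre through it. Origin: centre of underside; z up. It goes down only with the tab in the keyway, else it stops on the spindle's top. Seated, its origin is 44 mm above cutter_top
- spare_collar: bystander: plain bright steel spacer ring like the others but 22 mm thick, lying on the mat; not used in this set-up. Origin: centre of its underside
- spindle_nut: bystander: dark hexagon spindle nut, 45 mm across flats, 16 mm high, on the mat. Origin: centre of its underside
- spanner: bystander: steel open-ended spanner 180 mm long, 8 mm thick, lying on the mat. Origin: its middle, underside; x along its length
- mat: black rubber mat, 260 x 320 x 4 mm, fixed on the bench, on which the rings, nut and spanner lie. Origin: centre of its underside

How it is judged (in metres and radians):
On the way, in this order (a step that is already met when the one before it is completed fails the run):
1. the thick collar sits home on the cutter block (z of thick_collar in the frame of cutter_top below 0.002 m and horizontal distance between thick_collar and cutter_top below 0.004 m and angle between thick_collar's own z axis and vertical below 0.06 rad), for 0.2 s.
2. the thin collar sits home on the thick collar, which is still home (z of thick_collar in the frame of cutter_top below 0.002 m and z of thin_collar in the frame of cutter_top between 0.027 and 0.0325 m and horizontal distance between thin_collar and cutter_top below 0.004 m and angle between thin_collar's own z axis and vertical below 0.06 rad), for 0.2 s.
3. the keyed washer, tab in the keyway, sits home on the thin collar (z of key_washer in the frame of cutter_top between 0.041 and 0.047 m and horizontal distance between key_washer and cutter_top below 0.004 m and angle between key_washer's own z axis and vertical below 0.06 rad), for 0.2 s.
At the end, for the whole second after the job is handed in: All three rings are released, at rest, level (0.06 rad) and on the spindle within 4 mm of its axis: thick collar within 2 mm of the cutter block, thin collar 27 to 32.5 mm and washer 41 to 47 mm above the cutter block (all of step 2 and all of step 3 and horizontal distance between thick_collar and cutter_top below 0.004 m and angle between thick_collar's own z axis and vertical below 0.06 rad and linear speed of key_washer below 0.02 m/s); the robot touches nothing.
It fails at once if the washer is forced or dropped on the spindle (over 40 N between them) (contact force between key_washer and shaper above 40 N).
It fails at once if the thick collar is rammed, dropped or pressed hard (over 60 N) on the spindle or cutter block, by itself or through the rings above (contact force between thick_collar and shaper above 60 N).
It fails at once if the thin collar is rammed or forced on the spindle (over 60 N) (contact force between thin_collar and shaper above 60 N).
It fails at once if a ring is let fall down the spindle (faster than 0.3 m/s while it is on the spindle) ((horizontal distance between thick_collar and spindle_top below 0.005 m and z of thick_collar in the frame of spindle_top below 0 m and linear speed of thick_collar above 0.3 m/s) or (horizontal distance between thin_collar and spindle_top below 0.005 m and z of thin_collar in the frame of spindle_top below 0 m and linear speed of thin_collar above 0.3 m/s) or (horizontal distance between key_washer and spindle_top below 0.005 m and z of key_washer in the frame of spindle_top below 0 m and linear speed of key_washer above 0.3 m/s)).
It fails at once if the spare collar, the nut or the spanner is moved more than 20 mm (distance of any of spare_collar, spindle_nut, spanner from where it was at the start of the episode above 0.02 m).
It also fails if it takes over 72 s, if anything falls off the work surface, if the arm or the gripper's body presses on something with over 40 N, if the wrist force passes 120 N, or if a joint passes its speed limit or range.

### The arm

A 6-joint arm with a two-finger parallel gripper is mounted at the origin on the work surface. World frame = base frame: x ahead of the robot, y to its left, z up, the work surface at z = 0. Lengths are in mm, angles in degrees, forces in N, time in s.
With the tool pointing down it reaches from about 350 to 975 mm from the base axis. Payload 7.1 kg.
Tool frame: the origin (TCP) lies at the centre of the arm's flange, where the gripper is bolted on; the fingertips stand manip.tip_extent ahead of it and the grasp point (between the pads) lies 163 mm ahead of it (manip.tip_extent is the distance from the TCP to the fingertips, in mm); z points along the fingers, y is the line along which they close (so a half turn about z gives the same grasp; the last joint's range is limited). The gripper opens to 88 mm and grips with 3 to 60 N. Pads are 20 mm wide; open, the fingers measure 115 mm over their backs; the gripper's body (75 mm by 178 mm) begins 61 mm behind the grasp point.
Start: joints at [66.005, 24.242, 93.386, -0, 62.372, -1.089], TCP at [243.239, 575.709, 404.675] pointing down, gripper open.
Joint ranges: [-172.04, 172.04], [-51.8, 120.97], [4.93, 147.93], [-75.15, 255.16], [6.16, 154.13], [-145.62, 145.62]. Speed limits (degrees/s): [136.94, 136.94, 172.46, 180, 180, 180].

### API

Orientations are given as [roll, pitch, yaw] about the fixed x, y, z axes, in that order (R = Rz(yaw) Ry(pitch) Rx(roll)).
In Python, from bench import telemetry, vision, ticket, manip gives the robot as it stands.
- The arm moves only by the shell command python3 -m handwheel 'ROWS'. ROWS is JSON, one flat list of numbers, 5 for each row, row after row: the shift along the tool's x, y, z in m, then the turn about the tool's z in degrees, then the opening, from -1 (shut) to 1 (fully open), so that 0 is half open. In form: [tx, ty, tz, roll, claw, tx, ty, tz, roll, claw, ...]. A call has 1 to 5 rows; each row is the pose to reach, as a shift and turn from the pose commanded when the call began, along the tool's axes at that moment; what a row does not reach only later rows make up. A row lasts 1/10 s, in which the tool goes at most 50 mm and 8.59 degrees, less where a joint would pass 70% of its speed; a pose out of reach is approached as far as the arm can. A call with a gripper value outside its range is refused whole. The fingers move at their own pace and stop on an object; the grip force is fixed at half the most. Time passes only in rows, so rows that repeat a pose let the fingers close. It gives the time, the measured TCP pose, the force, the opening and the grip force at its end, in the units of the state.
- telemetry.state(): the state, without advancing time (a new reading comes with each control period).
- vision.capture(name): name is "side" or "top" or "wrist"; returns a dict with "img" (400x640x3 uint8, blue, green, red), "mtx" (3x3 intrinsics, pixels), "origin" and "orientation" of the camera in the world; the wrist camera has in their place "tool_from_camera" (4x4, takes a point from camera to tool coordinates, whose origin is the TCP and whose axes are the flange's). Camera axes: x right, y up, looking along -z (the intrinsics and any distortion apply to the point x, -y, -z); pixel columns grow to the right and rows downward; lengths in mm; the calibration is good to about 2 mm. The wrist camera is an equidistant fisheye: a pixel r from the principal point sees the ray r / f radians off the axis. A picture is of the moment at which its call begins: read the wrist's pose just before it. There is no depth.
- ticket.finish_job(): hands the job in; it is judged then, once.
Trained networks look in a picture, given as the dict that the camera call returned (one of the last four; its "shot" number tells which), for a name from the list of things; names that differ only in an ending like _2 or _b are one class to them, and where a whole thing is asked for, a point or a joint stands for the part that bears it (a point fixed in the world has none). Each returns a list of dicts, best first, with "confidence" (0 to 1); they miss things now and then, are a little off and sometimes report something else, mostly with a low value. They report only what shows in the picture. A call takes as long as a camera call.
- vision.find_in(thing, picture): "bbox" ([left, top, right, bottom] in pixels, round what is visible of it).
- vision.silhouettes(thing, picture): "region" (400x640 bool, what is visible of it) and "bbox" ([left, top, right, bottom] in pixels, round what is visible of it).
- vision.spot_point(thing, picture): "pixel" ([row, column] in pixels: a listed point, or the origin of a listed thing).
The state is a dict: "t": time; "qpos": joint angles; "qd": joint speeds; "tau": joint torques, N m; "tool_pos": TCP position; "eef_rot": TCP orientation; "contact_force": force on the tool from outside, world axes, zero at the start; "wrist_torque": the same for the moment, N m; "width": finger opening in mm; "finger_force": force on a finger pad.
Only numpy, scipy, OpenCV 4.12 (cv2) and the standard library are available. Lean on these libraries where they do the work, as an engineer would, in place of code of your own. Each camera call takes 0.05 s, during which the arm holds its last target. There are 200 camera calls.

## Working session

There is one attempt and no reset: what is moved stays moved. The work goes in short steps, Python scripts to look and compute and a shell command to move; the robot and the scene stay as the last step left them, time stands still between calls to the robot, and variables do not carry over. Pictures are saved under pics/ and viewed, at most 10 in all, crops included, and the job is handed in when it is done.

```bash
mkdir -p pics; ls; cat > h.py <<'E'
import numpy as np, cv2
from scipy.spatial.transform import Rotation as R
from bench import telemetry, vision, ticket, manip
def ray(pic,row,col,st=None):
    K=np.array(pic["mtx"],float)
    x=(col-K[0,2])/K[0,0]; y=(row-K[1,2])/K[1,1]
    if "tool_from_camera" in pic:
        r=np.hypot(x,y); s=np.sin(r)/r if r>1e-9 else 1
        d=np.array([x*s,-y*s,-np.cos(r)])
        T=np.array(pic["tool_from_camera"]); Rt=R.from_euler('xyz',st["eef_rot"],degrees=True).as_matrix()
        return Rt@T[:3,3]+np.array(st["tool_pos"]), Rt@T[:3,:3]@d
    o=pic["orientation"]; o=np.array(o,float)
    M=o if o.shape==(3,3) else R.from_euler('xyz',o,degrees=True).as_matrix()
    return np.array(pic["origin"],float), M@np.array([x,-y,-1])
def onz(pic,row,col,z,st=None):
    o,d=ray(pic,row,col,st); return o+d*(z-o[2])/d[2]
def proj(pic,p,st=None):
    K=np.array(pic["mtx"],float)
    if "tool_from_camera" in pic:
        T=np.array(pic["tool_from_camera"]); Rt=R.from_euler('xyz',st["eef_rot"],degrees=True).as_matrix()
        q=T[:3,:3].T@(Rt.T@(np.array(p)-st["tool_pos"])-T[:3,3]); q=q*[1,-1,-1]
        rho=np.hypot(q[0],q[1]); th=np.arctan2(rho,q[2]); u=q[:2]/max(rho,1e-9)*th
    else:
        o=np.array(pic["orientation"],float); M=o if o.shape==(3,3) else R.from_euler('xyz',o,degrees=True).as_matrix()
        q=M.T@(np.array(p)-pic["origin"]); q=q*[1,-1,-1]; u=q[:2]/q[2]
    return np.array([K[1,2]+K[1,1]*u[1],K[0,2]+K[0,0]*u[0]])
E
cat > a.py <<'E'
from h import *
print(telemetry.state(), manip.tip_extent)
Z=dict(shaper=0,spindle_top=122,cutter_top=50,thick_collar=4,thin_collar=4,key_washer=4,spare_collar=4,spindle_nut=4,spanner=4,mat=0)
for c in ("top","side","wrist"):
    st=telemetry.state(); p=vision.capture(c); cv2.imwrite(f"pics/{c}0.png",p["img"])
    print(c,p["mtx"],p.get("origin"),p.get("orientation"),p.get("tool_from_camera"))
    for n,z in Z.items():
        for d in vision.spot_point(n,p)[:3]:
            print(n,round(d["confidence"],2),np.round(d["pixel"]),onz(p,*d["pixel"],z,st).round(1))
E
python3 a.py
```

```text
pics
{'t': 0.0, 'qpos': array([ 6.60068008e+01,  2.42837816e+01,  9.34330014e+01,  1.40809241e-05,
        6.23724579e+01, -1.09027864e+00]), 'qd': array([-0.04692178, -0.0111705 ,  0.00147715, -0.02939761, -0.03614937,
       -0.04804374]), 'tau': array([ 2.21417380e-03, -5.44628334e+01, -2.73670471e+01,  6.44649169e-02,
        2.27578904e-02, -1.03109285e-04]), 'tool_pos': array([243.10640233, 575.46552189, 403.89780503]), 'eef_rot': array([-1.79910776e+02, -1.71052046e-03,  1.57097072e+02]), 'contact_force': array([-0.04148848, -0.70616126, -0.13240967]), 'wrist_torque': array([-0.03191938,  0.0018471 , -0.01466576]), 'finger_force': 0.0, 'width': 88.11050165579249} 182.0
top [[403.96045606   0.         320.27529716]
 [  0.         403.96045606 198.95876988]
 [  0.           0.           1.        ]] [395.58055174 -83.99483313 840.77402873] [ 11.2350393   -1.29566053 -89.54675647] None
shaper 0.89 [246. 201.] [459.9 142.9   0. ]
shaper 0.65 [163. 464.] [ 647.5 -415.4    0. ]
spindle_top 0.8 [240. 185.] [462.6 139.9 122. ]
cutter_top 0.57 [244. 192.] [459.7 146.6  50. ]
thin_colla
[... 868 characters left out ...]
sher 0.76 [268. 322.] [ 450.8 -209.1    4. ]
spare_collar 0.78 [294. 360.] [ 473. -321.    4.]
spare_collar 0.71 [192. 256.] [463.5 130.1   4. ]
spindle_nut 0.65 [281. 435.] [ 640.7 -401.5    4. ]
spanner 0.88 [318. 407.] [ 516.  -429.5    4. ]
mat 0.72 [275. 368.] [ 526.4 -291.5    0. ]
wrist [[309.70691629   0.         318.2620211 ]
 [  0.         309.70691629 199.49570191]
 [  0.           0.           1.        ]] None None [[ 1.03027366e-03  9.66907613e-01  2.55124686e-01  6.94905288e+01]
 [ 9.99999415e-01 -1.08016474e-03  5.54491741e-05 -3.43725391e-01]
 [ 3.29190918e-04  2.55124480e-01 -9.66908161e-01  2.01663462e+01]
 [ 0.00000000e+00  0.00000000e+00  0.00000000e+00  1.00000000e+00]]
```

```bash
python3 -c "
import cv2,numpy as np
t=cv2.imread('pics/top0.png');s=cv2.imread('pics/side0.png')
a=cv2.resize(t[130:300,130:530],(800,340),interpolation=2)
b=cv2.resize(s[120:350,190:490],(339,260))
c=cv2.resize(t[205:285,145:235],(292,260),interpolation=2)
cv2.imwrite('pics/c0.png',np.vstack([a,np.hstack([b,c,np.zeros((260,169,3),np.uint8)])]))"
```

```text
(no output)
```

View pics/c0.png

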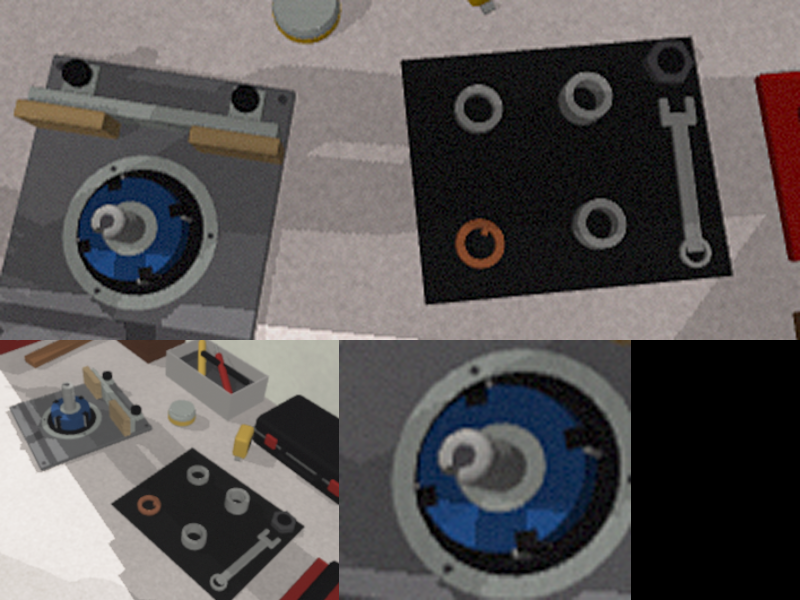

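```bash
cat >> h.py <<'E'
def to(x,y,z,yaw):
    st=telemetry.state(); Rt=R.from_euler('xyz',[180,0,st["eef_rot"][2]],degrees=True).as_matrix()
    d=Rt.T@(np.array([x,y,z])-st["tool_pos"]); r=(st["eef_rot"][2]-yaw+180)%360-180
    print("shift m",(d/1000).round(4),"roll",round(r,1),"at",st["tool_pos"].round(1),st["eef_rot"].round(2),"t",st["t"])
E
python3 -m handwheel '[-0.672,-0.676,0,67,1,-0.672,-0.676,0,67,1,-0.672,-0.676,0,67,1,-0.672,-0.676,0,67,1,-0.672,-0.676,0,67,1]'; python3 -c "
from h import *
to(600,-309,360,90)"
```

```text
t: 2.15
tool_pos: [336.9, 342.0, 404.9]
eef_rot: [180.0, -0.0, 113.8]
contact_force: [0.2, -0.9, 0.7]
width: 87.8
finger_force: 0.0
shift m [-0.7018 -0.022   0.0449] roll 23.8 at [336.9 342.  404.9] [ 1.7997e+02 -1.0000e-02  1.1380e+02] t 2.15
```

```bash
python3 -c "
from h import *
to(463,90,310,90)"
```

```text
shift m [-0.2815  0.0137  0.0949] roll 23.8 at [336.9 342.  404.9] [ 1.7997e+02 -1.0000e-02  1.1380e+02] t 2.15
```

```bash
python3 -m handwheel '[-0.281,0.014,0.095,23.8,1,-0.281,0.014,0.095,23.8,1,-0.281,0.014,0.095,23.8,1,-0.281,0.014,0.095,23.8,1,-0.281,0.014,0.095,23.8,1]';python3 -m handwheel '[-0.03,0,0,0,1,-0.03,0,0,0,1,-0.03,0,0,0,1]'; cat > sp.py <<'E'
from h import *
import sys
st=telemetry.state(); p=vision.capture("wrist"); cv2.imwrite("pics/%s.png"%sys.argv[1],p["img"])
print(st["tool_pos"],st["eef_rot"],p["mtx"] is None)
for n,z in (("spindle_top",122),("cutter_top",50),("shaper",0)):
    for d in vision.spot_point(n,p)[:1]: print(n,d["confidence"],d["pixel"],onz(p,*d["pixel"],z,st).round(1))
c=proj(p,[463,141,122],st).astype(int); r0,c0=max(c[0]-60,0),max(c[1]-80,0)
print(r0,c0)
cv2.imwrite("pics/%sc.png"%sys.argv[1],cv2.resize(p["img"][r0:r0+120,c0:c0+160],(800,600),interpolation=2))
E
python3 sp.py w1
```

```text
t: 2.65
tool_pos: [444.7, 130.9, 324.5]
eef_rot: [179.9, -0.0, 90.3]
contact_force: [1.3, 0.7, -0.5]
width: 87.8
finger_force: 0.0
t: 2.95
tool_pos: [444.4, 102.3, 324.8]
eef_rot: [180.0, -0.0, 90.2]
contact_force: [-0.9, -0.5, -0.2]
width: 88.2
finger_force: 0.0
[444.36743827 102.26276697 324.77791039] [ 1.79992041e+02 -1.48292907e-02  9.01974913e+01] False
spindle_top 0.83 [169.1, 344.4] [459.7 142.1 122. ]
cutter_top 0.68 [153.2, 337.6] [460.1 143.8  50. ]
shaper 0.96 [150.6, 334.1] [459.8 141.    0. ]
110 269
```

View pics/w1c.png

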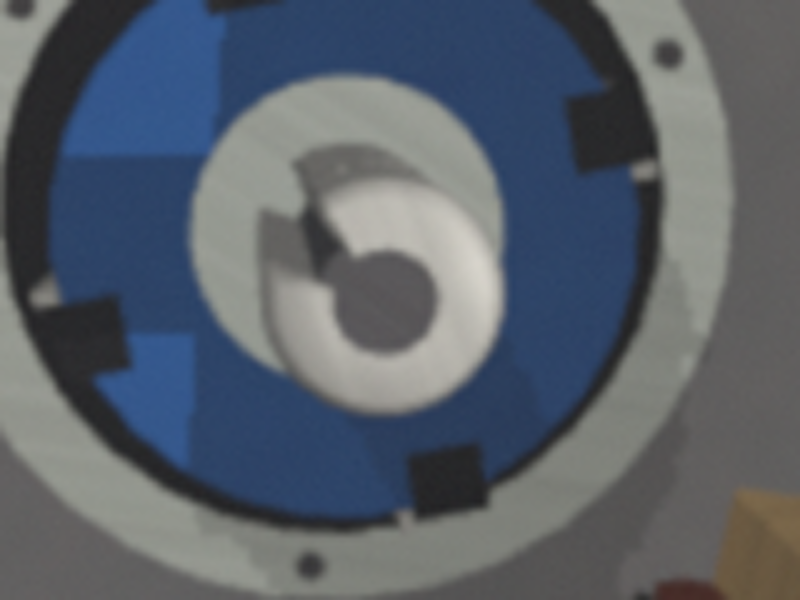

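```bash
python3 -c "
from h import *
st=telemetry.state(); p=vision.capture('wrist')
print(onz(p,169.2,346.1,119.5,st), onz(p,169.2,346.1,122,st))
f=lambda c,r:onz(p,110+r/5,269+c/5,121,st)[:2]
C=f(385,296)
for a in [(325,193),(270,268),(350,250),(330,290)]:
  d=f(*a)-C; print(d,np.degrees(np.arctan2(d[1],d[0])))
to(599,-350,300,90)"
```

```text
[460.703914   143.08209959 119.5       ] [460.46972337 143.48254004 122.        ]
[-7.45071358 12.34948456] 121.10349753129034
[-13.89022156   3.24138677] 166.8646669148263
[-4.34255767  5.53006378] 128.1412564265525
[-6.65220753  0.64594575] 174.45382637996528
shift m [-0.4549  0.1515  0.025 ] roll 0.4 at [444.1 103.7 325. ] [ 1.7996e+02 -1.0000e-02  9.0420e+01] t 3.2
```

```bash
python3 -m handwheel '[-0.455,0.14,0.075,0.4,1,-0.455,0.14,0.075,0.4,1,-0.455,0.14,0.075,0.4,1,-0.455,0.14,0.075,0.4,1,-0.455,0.14,0.075,0.4,1]' | head -2;python3 -c "
from h import *
to(585,-349,250,90)"
```

```text
t: 3.7
tool_pos: [518.8, -134.0, 285.7]
shift m [-0.215   0.0661  0.0357] roll 0.0 at [ 518.8 -134.   285.7] [1.7996e+02 1.0000e-02 9.0020e+01] t 3.7
```

```bash
cat >> h.py <<'E'
def rend(p,st,x,y,zs,ro,ri,s=4):
    a=np.linspace(0,2*np.pi,90); S=(s*400,s*640)
    def C(r,z): return np.array([proj(p,[x+r*np.cos(t),y+r*np.sin(t),z],st)[::-1]*s for t in a]).astype(np.int32)
    m=np.zeros(S,np.uint8); h=cv2.convexHull(np.vstack([C(ro,zs[0]),C(ro,zs[1])])); cv2.fillConvexPoly(m,h,1)
    if ri:
        b=np.ones(S,np.uint8)
        for z in zs:
            q=np.zeros(S,np.uint8); cv2.fillConvexPoly(q,C(ri,z),1); b&=q
        m&=1-b
    return cv2.resize(m,(640,400),interpolation=cv2.INTER_AREA) if s==1 else cv2.resize(m.astype(np.float32),(640,400),interpolation=cv2.INTER_AREA)
def fitring(p,st,region,zs,ro=25,ri=16):
    cen=lambda m:(np.array(np.mgrid[:400,:640])*m).sum((1,2))/m.sum()
    reg=region.astype(float); c=cen(reg); zm=sum(zs)/2; g=onz(p,*c,zm,st)[:2]
    for _ in range(4):
        m=rend(p,st,*g,zs,ro,ri); d=c-cen(m); g=g+(onz(p,*(c+d),zm,st)-onz(p,*c,zm,st))[:2]
    m=rend(p,st,*g,zs,ro,ri)>.5; iou=(m&region).sum()/(m|region).sum()
    return g.round(2),round(iou,3)
E
cat > ring.py <<'E'
from h import *
import sys
n,h,nm=sys.argv[1],float(sys.argv[2]),sys.argv[3]
st=telemetry.state(); p=vision.capture("wrist"); cv2.imwrite(f"pics/{nm}.png",p["img"])
print(st["tool_pos"].round(1),st["t"])
for d in vision.silhouettes(n,p)[:2]: print(n,d["confidence"],d["bbox"],fitring(p,st,d["region"],(4,4+h)))
for d in vision.spot_point(n,p)[:1]: print(d["confidence"],d["pixel"],onz(p,*d["pixel"],4,st).round(1))
E
python3 -m handwheel '[-0.215,0.066,0.036,0,1,-0.215,0.066,0.036,0,1,-0.215,0.066,0.036,0,1,-0.215,0.066,0.036,0,1,-0.215,0.066,0.036,0,1]' | head -2;python3 ring.py thick_collar 30 w2
```

```text
t: 4.2
tool_pos: [585.0, -350.6, 249.3]
[ 585.  -350.6  249.3] 4.2
thick_collar 0.83 [309.3, 132.9, 384.9, 210.3] (array([ 604.28, -316.07]), np.float64(0.963))
```

View pics/w2.png

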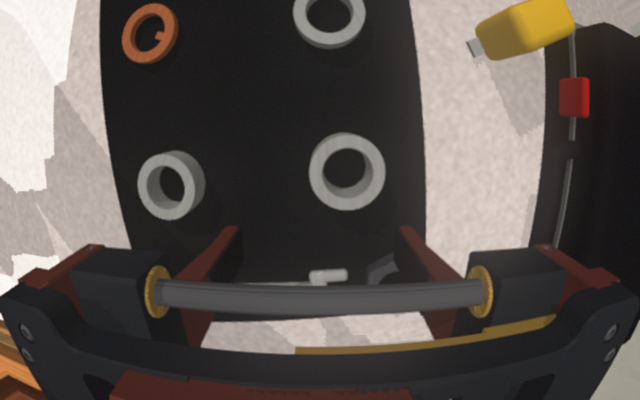

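```bash
python3 -m handwheel '[0.035,0.019,0.025,0,1,0.035,0.019,0.025,0,1,0.035,0.019,0.025,0,1,0.035,0.019,0.025,0,1]' | head -3;python3 ring.py thick_collar 30 w3; python3 -c "
from h import *
st=telemetry.state(); p=vision.capture('side')
for n,h in (('thick_collar',30),('thin_collar',14),('key_washer',8)):
  for d in vision.silhouettes(n,p)[:1]: print(n,d['confidence'],fitring(p,st,d['region'],(4,4+h)))"
```

```text
t: 4.75
tool_pos: [603.0, -312.2, 225.5]
eef_rot: [180.0, 0.0, 90.0]
[ 603.  -312.2  225.5] 4.75
thick_collar 0.56 [278.1, 191.3, 360.8, 280.3] (array([ 604.08, -315.98]), np.float64(0.966))
0.8 [225.6, 319.1] [ 603.6 -314.9    4. ]
thick_collar 0.91 (array([ 605.19, -320.13]), np.float64(0.744))
thin_collar 0.75 (array([ 584.53, -207.04]), np.float64(0.427))
key_washer 0.61 (array([ 456.23, -205.06]), np.float64(0.642))
```

```bash
python3 -m handwheel '[0,0,0,0,1,0,0,0,0,1]' | head -2; python3 -c "
from h import *
to(604,-316,189,90)"
```

```text
t: 5.3
tool_pos: [602.8, -313.2, 224.8]
shift m [-0.0028  0.0012  0.0358] roll -0.1 at [ 602.8 -313.2  224.8] [180.    0.   89.9] t 5.3
```

```bash
python3 -m handwheel '[-0.003,0.001,0.036,0,1,-0.003,0.001,0.036,0,1,-0.003,0.001,0.036,0,1]' | head -2; python3 -m handwheel '[0,0,0,0,0,0,0,0,0,0,0,0,0,0,-0.5,0,0,0,0,-0.5,0,0,0,0,-0.5]'; python3 -c "
from h import *
to(604,-316,300,90)"
```

```text
t: 5.6
tool_pos: [603.7, -316.0, 188.2]
t: 6.1
tool_pos: [603.9, -316.0, 189.0]
eef_rot: [180.0, 0.0, 89.9]
contact_force: [-0.1, -0.7, 0.1]
width: 51.5
finger_force: 0.0
shift m [ 0.00e+00  1.00e-04 -1.11e-01] roll -0.1 at [ 603.9 -316.   189. ] [179.99   0.    89.92] t 6.1
```

```bash
python3 -m handwheel '[0,0,0,0,-0.5,0,0,0,0,-0.5,0,0,0,0,-0.5]' | tail -3; python3 -m handwheel '[0,0,-0.04,0,-0.5,0,0,-0.08,0,-0.5,0,0,-0.12,0,-0.5,0,0,-0.16,0,-0.5,0,0,-0.16,0,-0.5]'; python3 -c "
from h import *
to(460,143,345,90)"
```

```text
contact_force: [-0.7, 0.3, 2.4]
width: 48.9
finger_force: 30.0
t: 6.9
tool_pos: [605.4, -316.9, 354.9]
eef_rot: [179.5, 0.3, 89.9]
contact_force: [-0.3, 0.1, -2.1]
width: 49.3
finger_force: 30.0
shift m [ 0.4597 -0.146   0.0099] roll -0.1 at [ 605.4 -316.9  354.9] [179.5    0.27  89.92] t 6.9
```

```bash
python3 -m handwheel '[0.04,-0.013,0.01,0,-0.5,0.08,-0.026,0.01,0,-0.5,0.12,-0.038,0.01,0,-0.5,0.16,-0.051,0.01,0,-0.5,0.2,-0.064,0.01,0,-0.5]'|head -2;  python3 -m handwheel '[0.045,-0.014,0,0,-0.5,0.09,-0.028,0,0,-0.5,0.135,-0.043,0,0,-0.5,0.18,-0.057,0,0,-0.5,0.225,-0.071,0,0,-0.5]'|head -2; python3 -c "
from h import *
to(460,143,345,90)"
```

```text
t: 7.4
tool_pos: [538.8, -114.4, 337.2]
t: 7.9
tool_pos: [468.0, 110.6, 337.6]
shift m [ 0.0324 -0.0081 -0.0074] roll -0.1 at [468.  110.6 337.6] [-1.7989e+02  2.0000e-02  8.9910e+01] t 7.9
```

```bash
python3 -m handwheel '[0.028,-0.008,-0.007,0,-0.5,0.028,-0.008,-0.007,0,-0.5,0.028,-0.008,-0.007,0,-0.5,0.028,-0.008,-0.007,0,-0.5]'|head -3;  cat > lk.py <<'E'
from h import *
import sys
st=telemetry.state(); p=vision.capture("wrist"); cv2.imwrite("pics/%s.png"%sys.argv[1],p["img"])
to(460.7,143.1,345,90); print(st['contact_force'],st['wrist_torque'])
cv2.imwrite("pics/%sc.png"%sys.argv[1],cv2.resize(p["img"][120:320,200:460],(780,600),interpolation=2))
print(proj(p,[460.7,143.1,119.5],st),proj(p,st["tool_pos"]-np.array([0,0,155]),st))
E
python3 lk.py w4
```

```text
t: 8.3
tool_pos: [461.4, 136.5, 345.0]
eef_rot: [-179.9, 0.0, 89.9]
shift m [ 0.0068 -0.0008  0.0001] roll -0.1 at [461.5 136.3 345.1] [-1.7994e+02  3.0000e-02  8.9860e+01] t 8.35
[ 0.8543728   0.03281099 -2.58768881] [-0.04489328  0.09160461 -0.01456056]
[210.88179092 317.91141611] [266.05631465 319.03701247]
```

View pics/w4c.png

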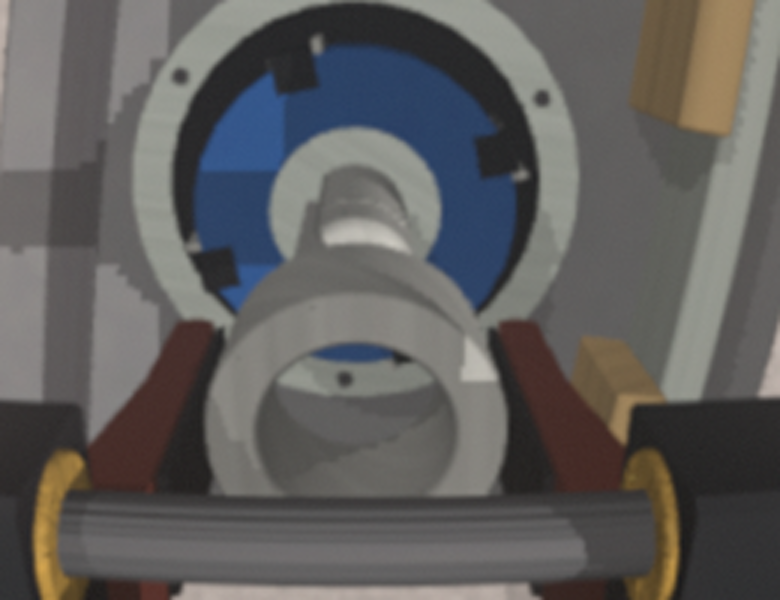

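```bash
cat > fs.py <<'E'
from h import *
p=vision.capture("wrist"); st=telemetry.state()
# w4: predicted ring-in-grip points
T=st["tool_pos"]; s=lambda q:((q-np.array([120,200]))[::-1]*3).round(0)
for dx,r in ((0,16),(0,25)):
    for v in ((0,1),(1,0),(-1,0)): print("ring top",r,v,s(proj(p,[T[0]+r*v[0],T[1]+r*v[1],T[2]-155],st)))
im=cv2.imread("pics/w1.png"); 
st1=dict(tool_pos=np.array([444.367,102.263,324.778]),eef_rot=np.array([179.992,-.015,90.197]))
g=cv2.GaussianBlur(im,(0,0),1.0).astype(float)
gx=[cv2.Sobel(g[...,k],cv2.CV_64F,1,0) for k in range(3)]; gy=[cv2.Sobel(g[...,k],cv2.CV_64F,0,1) for k in range(3)]
M=np.sqrt(sum(a*a for a in gx)+sum(a*a for a in gy))
from scipy.ndimage import map_coordinates as mc
for z,r in ((119.5,15),(122,12.5),(122,6.5),(50,20)):
    best=[]
    A=np.radians(np.arange(-170,90,4))
    for rr in ([r] if r>10 and r!=20 else np.arange(r-3,r+4,1)):
      for x in np.arange(456,467,.5):
        for y in np.arange(137,149,.5):
            q=np.array([proj(p,[x+rr*np.cos(t),y+rr*np.sin(t),z],st1) for t in A])
            best.append((mc(M,q.T,order=1).mean(),x,y,rr))
    best.sort(reverse=True); print(z,r,[tuple(np.round(b,1)) for b in best[:4]])
q=np.array([0]);
E
python3 fs.py
```

```text
ring top 16 (0, 1) [357. 347.]
ring top 16 (1, 0) [455. 437.]
ring top 16 (-1, 0) [258. 438.]
ring top 25 (0, 1) [357. 292.]
ring top 25 (1, 0) [510. 436.]
ring top 25 (-1, 0) [204. 437.]
119.5 15 [(np.float64(245.6), np.float64(460.0), np.float64(142.0), np.float64(15.0)), (np.float64(244.8), np.float64(460.0), np.float64(142.5), np.float64(15.0)), (np.float64(240.4), np.float64(460.5), np.float64(142.5), np.float64(15.0)), (np.float64(234.3), np.float64(460.0), np.float64(141.5), np.float64(15.0))]
122 12.5 [(np.float64(247.0), np.float64(462.0), np.float64(141.0), np.float64(12.5)), (np.float64(241.6), np.float64(461.5), np.float64(140.5), np.float64(12.5)), (np.float64(241.3), np.float64(462.0), np.float64(140.5), np.float64(12.5)), (np.float64(238.3), np.float64(462.0), np.float64(141.5), np.float64(12.5))]
122 6.5 [(np.float64(321.2), np.float64(460.5), np.float64(141.5), np.float64(6.5)), (np.float64(311.9), np.float64(460.0), np.float64(141.5), np.float64(6.5)), (np.float64(309.0), np.float64(460.5), np.float64(142.0), np.float64(6.5)), (np.float64(308.4), np.float64(460.0), np.float64(142.0), np.float64(6.5))]
50 20 [(np.float64(204.3), np.float64(464.5), np.float64(144.0), np.float64(22.0)), (np.float64(203.5), np.float64(464.5), np.float64(143.5), np.float64(22.0)), (np.float64(200.9), np.float64(464.0), np.float64(144.0), np.float64(22.0)), (np.float64(200.0), np.float64(465.0), np.float64(143.5), np.float64(22.0))]
```

```bash
python3 -m handwheel '[0.0055,-0.001,0.03,0,-0.5,0.0055,-0.001,0.03,0,-0.5,0.0055,-0.001,0.03,0,-0.5,0.0055,-0.001,0.03,0,-0.5]'|head -3;  python3 lk.py w5
```

```text
t: 8.8
tool_pos: [461.0, 142.3, 316.5]
eef_rot: [180.0, -0.0, 89.9]
shift m [ 0.0007 -0.0003 -0.0284] roll -0.1 at [461.  142.4 316.6] [ 1.7993e+02 -2.0000e-02  8.9890e+01] t 8.85
[-0.35615282  0.22609224 -2.00900089] [-0.04861031  0.05945062  0.01604218]
[233.70798739 317.85314905] [266.26133207 318.4052736 ]
```

View pics/w5c.png

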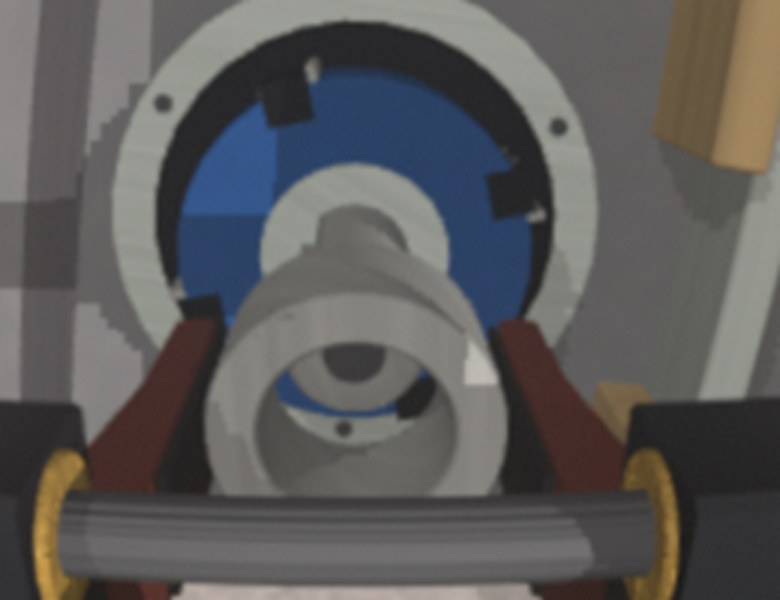

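```bash
python3 -c "
from h import *
st=telemetry.state(); p=vision.capture('wrist')
s=lambda q:((q-np.array([120,200]))[::-1]*3).round(1)
for Y in (140,141,142,143,144): print(Y,s(proj(p,[460.8,Y-6.5,122],st)),s(proj(p,[460.8,Y-15,119.5],st)))
T=st['tool_pos']
for d in (16,25): print(s(proj(p,[T[0],T[1]+d,T[2]-155],st)))
print(st['tool_pos'],st['t'])"
```

```text
140 [353.5 389.4] [353.6 421.2]
141 [353.5 385. ] [353.6 417. ]
142 [353.5 380.5] [353.5 412.7]
143 [353.5 376. ] [353.5 408.4]
144 [353.5 371.5] [353.5 404.1]
[354.6 347.5]
[354.6 292.6]
[460.99178033 142.36962215 316.64513489] 8.85
```

```bash
python3 -m handwheel '[-0.0003,0,0.004,0,-0.5,-0.0003,0,0.008,0,-0.5,-0.0003,0,0.012,0,-0.5,-0.0003,0,0.015,0,-0.5]';python3 -m handwheel '[0,0,0.003,0,-0.5,0,0,0.006,0,-0.5,0,0,0.009,0,-0.5]'
```

```text
t: 9.3
tool_pos: [460.4, 142.3, 300.4]
eef_rot: [-180.0, 0.0, 89.9]
contact_force: [-0.3, -1.2, -2.2]
width: 49.3
finger_force: 30.0
t: 9.6
tool_pos: [460.5, 142.3, 291.5]
eef_rot: [-180.0, 0.0, 89.9]
contact_force: [0.6, -0.8, -1.8]
width: 49.6
finger_force: 30.0
```

```bash
python3 -m handwheel '[0,0,0.008,0,-0.5,0,0,0.016,0,-0.5,0,0,0.024,0,-0.5,0,0,0.032,0,-0.5,0,0,0.04,0,-0.5]';python3 -m handwheel '[0,0,0.004,0,-0.5,0,0,0.008,0,-0.5,0,0,0.011,0,-0.5,0,0,0.013,0,-0.5]'
```

```text
t: 10.1
tool_pos: [460.5, 142.3, 251.0]
eef_rot: [-180.0, 0.0, 89.9]
contact_force: [0.5, -2.8, -0.5]
width: 49.0
finger_force: 30.0
t: 10.5
tool_pos: [460.5, 142.4, 238.6]
eef_rot: [180.0, 0.0, 89.9]
contact_force: [0.8, -3.1, -0.8]
width: 49.3
finger_force: 30.0
```

```bash
python3 -m handwheel '[-0.0003,0,0.001,0,-0.5,-0.0003,0,0.002,0,-0.5,-0.0003,0,0.003,0,-0.5,-0.0003,0,0.003,0,-0.5]'|sed -n '2p;4p'; python3 -m handwheel '[0,0,0.0005,0,-0.5,0,0,0.001,0,-0.5,0,0,0.001,0,-0.5]'|sed -n '2p;4p'
```

```text
tool_pos: [460.5, 142.1, 235.8]
contact_force: [-0.7, -0.5, -2.9]
tool_pos: [460.5, 142.1, 234.9]
contact_force: [-0.8, 0.9, -1.0]
```

```bash
python3 -m handwheel '[0,0,0.0005,0,-0.5,0,0,0.001,0,-0.5,0,0,0.001,0,-0.5]'|sed -n '2p;4p'; python3 -m handwheel '[0,0,0.0005,0,-0.5,0,0,0.001,0,-0.5,0,0,0.001,0,-0.5]'|sed -n '2p;4p'
```

```text
tool_pos: [460.5, 142.1, 234.8]
contact_force: [-4.1, -1.3, 13.2]
tool_pos: [460.5, 142.1, 234.8]
contact_force: [-8.9, -2.0, 29.0]
```

```bash
python3 -m handwheel '[0,0,-0.0015,0,-0.5,0,0,-0.0015,0,0,0,0,-0.0015,0,1,0,0,-0.0015,0,1]'|sed -n '2p;4,5p'; python3 -m handwheel '[0,0,-0.02,0,1,0,0,-0.06,0,1,0,0,-0.1,0,1,0,0,-0.1,0,1]'; python3 -c "
from h import *
to(585,-245,229,90)"
```

```text
tool_pos: [460.6, 142.1, 234.2]
contact_force: [-0.1, -0.4, -0.2]
width: 61.7
t: 12.6
tool_pos: [462.2, 142.5, 338.5]
eef_rot: [179.5, -0.1, 89.9]
contact_force: [0.3, 0.1, -0.7]
width: 87.3
finger_force: 0.0
shift m [-0.3874  0.1233  0.1095] roll -0.1 at [462.2 142.5 338.5] [ 1.7953e+02 -1.3000e-01  8.9920e+01] t 12.6
```

```bash
python3 -m handwheel '[-0.05,0.016,0,0,1,-0.1,0.033,0,0,1,-0.15,0.05,0.01,0,1,-0.2,0.066,0.04,0,1,-0.25,0.082,0.07,0,1]' | head -2;  python3 -m handwheel '[-0.05,0.016,0.03,0,1,-0.1,0.03,0.04,0,1,-0.142,0.045,0.04,0,1,-0.142,0.045,0.04,0,1]' | head -2;python3 ring.py thin_collar 14 w6
```

```text
t: 13.1
tool_pos: [534.7, -85.5, 277.5]
t: 13.5
tool_pos: [580.0, -230.2, 236.8]
[ 580.  -230.2  236.8] 13.5
thin_collar 0.95 [300.9, 142.9, 373.4, 223.9] (array([ 592.83, -204.65]), np.float64(0.941))
```

```bash
python3 -m handwheel '[0.025,0.013,0.028,0,1,0.025,0.013,0.028,0,1,0.025,0.013,0.028,0,1,0.025,0.013,0.028,0,1]' | head -3;python3 ring.py thin_collar 14 w7; python3 -c "
from h import *
to(592.8,-204.7,189,90)"
```

```text
t: 14.05
tool_pos: [592.1, -199.9, 211.3]
eef_rot: [180.0, 0.0, 90.0]
[ 592.1 -199.9  211.3] 14.05
thin_collar 0.73 [279.7, 196.3, 360.7, 282.0] (array([ 593.16, -204.17]), np.float64(0.936))
shift m [-0.0039  0.0006  0.0225] roll -0.1 at [ 592.2 -200.8  211.5] [1.7994e+02 3.0000e-02 8.9920e+01] t 14.2
```

```bash
python3 -m handwheel '[-0.0037,0.0008,0.0225,0,1,-0.0037,0.0008,0.0225,0,0,-0.0037,0.0008,0.0225,0,0,-0.0037,0.0008,0.0225,0,-0.5,-0.0037,0.0008,0.0225,0,-0.5]' | head -2; python3 -m handwheel '[0,0,0,0,-0.5,0,0,0,0,-0.5,0,0,0,0,-0.5,0,0,0,0,-0.5]';  python3 -m handwheel '[0,0,-0.04,0,-0.5,0,0,-0.08,0,-0.5,0,0,-0.12,0,-0.5,0,0,-0.15,0,-0.5,0,0,-0.15,0,-0.5]'; python3 -c "
from h import *
to(460.7,142.2,330,90)"
```

```text
t: 14.7
tool_pos: [593.2, -204.5, 188.9]
t: 15.1
tool_pos: [593.2, -204.4, 188.7]
eef_rot: [180.0, 0.0, 89.9]
contact_force: [-0.8, 0.5, 5.7]
width: 48.9
finger_force: 30.0
t: 15.6
tool_pos: [594.2, -204.8, 342.6]
eef_rot: [179.6, 0.2, 89.9]
contact_force: [0.5, 0.0, -1.5]
width: 48.8
finger_force: 30.0
shift m [ 0.3468 -0.134   0.0126] roll -0.1 at [ 594.2 -204.8  342.6] [1.7958e+02 1.5000e-01 8.9920e+01] t 15.6
```

```bash
python3 -m handwheel '[0.043,-0.0166,0,0,-0.5,0.087,-0.0332,0,0,-0.5,0.13,-0.05,0,0,-0.5,0.173,-0.0663,0,0,-0.5,0.217,-0.083,0,0,-0.5]'|head -2;  python3 -m handwheel '[0.043,-0.0166,0,0,-0.5,0.087,-0.0332,0,0,-0.5,0.13,-0.05,0,0,-0.5,0.13,-0.05,0.01,0,-0.5,0.13,-0.05,0.015,0,-0.5]'|head -2; python3 -m handwheel '[0,0,0,0,-0.5,0,0,0,0,-0.5]' >/dev/null; python3 -c "
from h import *
to(460.7,142.2,312,90)"
```

```text
t: 16.1
tool_pos: [508.9, 14.1, 336.7]
t: 16.6
tool_pos: [459.5, 143.5, 321.5]
shift m [ 0.0005 -0.0001  0.0105] roll -0.2 at [460.8 141.7 322.5] [-1.7994e+02  3.0000e-02  8.9810e+01] t 16.8
```

```bash
python3 -m handwheel '[0.0003,0,0.006,0,-0.5,0.0003,0,0.012,0,-0.5,0.0003,0,0.016,0,-0.5,0.0003,0,0.02,0,-0.5]'|sed -n '2p;4p';python3 -m handwheel '[0,0,0.003,0,-0.5,0,0,0.006,0,-0.5,0,0,0.009,0,-0.5]'|sed -n '2p;4p'
```

```text
tool_pos: [460.5, 142.8, 302.7]
contact_force: [-0.4, -0.1, 3.1]
tool_pos: [460.6, 142.7, 294.1]
contact_force: [0.4, -6.5, 3.8]
```

```bash
python3 -m handwheel '[-0.0006,0,0.004,0,-0.5,-0.0006,0,0.01,0,-0.5,-0.0006,0,0.016,0,-0.5,-0.0006,0,0.022,0,-0.5,-0.0006,0,0.026,0,-0.5]'|sed -n '2p;4p';python3 -m handwheel '[0,0,0.001,0,-0.5,0,0,0.002,0,-0.5,0,0,0.003,0,-0.5]'|sed -n '2p;4p'
```

```text
tool_pos: [460.5, 142.4, 267.5]
contact_force: [0.9, -4.7, 2.6]
tool_pos: [460.5, 142.4, 264.8]
contact_force: [0.7, -6.4, 3.9]
```

```bash
python3 -m handwheel '[-0.0006,0,0,0,-0.5,-0.0006,0,0.0007,0,-0.5,-0.0006,0,0.0007,0,-0.5]'|sed -n '2p;4p';python3 -m handwheel '[0,0,0.0006,0,-0.5,0,0,0.001,0,-0.5,0,0,0.001,0,-0.5]'|sed -n '2p;4p'
```

```text
tool_pos: [460.5, 142.1, 264.6]
contact_force: [-1.5, -2.6, 6.5]
tool_pos: [460.5, 142.1, 264.5]
contact_force: [-4.3, -3.4, 19.0]
```

```bash
python3 -m handwheel '[0,0,-0.001,0,-0.5,0,0,-0.001,0,0,0,0,-0.001,0,1,0,0,-0.001,0,1]'|sed -n '2p;4,5p'; python3 -m handwheel '[0,0,-0.02,0,1,0,0,-0.05,0,1,0,0,-0.075,0,1,0,0,-0.075,0,1]' | sed -n '2p;5p'; python3 -m handwheel '[-0.04,-0.005,0,8,1,-0.08,-0.01,0,16,1,-0.12,-0.015,0,25,1,-0.16,-0.02,0,33,1,-0.2,-0.026,0.02,41,1]' | sed -n '2,3p'; python3 -c "
from h import *
to(415,-207,240,5)"
```

```text
tool_pos: [460.4, 142.1, 264.2]
contact_force: [0.0, 0.2, -0.7]
width: 61.3
tool_pos: [461.5, 142.4, 342.0]
width: 87.7
tool_pos: [434.6, -59.5, 319.9]
eef_rot: [179.8, -0.1, 48.6]
shift m [-0.1236  0.0829  0.0799] roll 43.6 at [434.6 -59.5 319.9] [ 1.7982e+02 -1.2000e-01  4.8600e+01] t 20.2
```

```bash
python3 -m handwheel '[-0.03,0.02,0.02,8.5,1,-0.06,0.04,0.04,17,1,-0.09,0.06,0.06,25.5,1,-0.123,0.083,0.08,34,1,-0.123,0.083,0.08,42,1]' | sed -n '2,3p'; python3 -m handwheel '[0,0,0,2,1,0,0,0,2,1]' | sed -n '2,3p'; cat > kw.py <<'E'
from h import *
import sys
zb=float(sys.argv[1])
st=telemetry.state(); p=vision.capture("wrist"); cv2.imwrite(f"pics/{sys.argv[2]}.png",p["img"])
print(st["tool_pos"].round(1),st["eef_rot"].round(2),st["t"])
for d in vision.silhouettes("key_washer",p)[:1]:
    g,i=fitring(p,st,d["region"],(zb,zb+8)); print(d["confidence"],d["bbox"],g,i)
    # top-face polar scan for the tab: share of region between r=11..15 
    b=p["img"].astype(float); cu=(b[...,2]-b[...,0])
    for a in range(-180,180,10):
        pts=[proj(p,[g[0]+r*np.cos(np.radians(a)),g[1]+r*np.sin(np.radians(a)),zb+8],st) for r in (11,12,13,14)]
        v=np.mean([cu[int(round(q[0])),int(round(q[1]))] for q in pts])
        if v>15: print(a,round(v),end='; ')
    c=(np.array(d["bbox"])).astype(int); c=[c[0]-8,c[1]-8,c[2]+8,c[3]+8]
    cr=p["img"][max(c[1],0):c[3],max(c[0],0):c[2]]; cv2.imwrite(f"pics/{sys.argv[2]}c.png",cv2.resize(cr,None,fx=5,fy=5,interpolation=2)); print(c)
E
python3 kw.py 4 w8
```

```text
tool_pos: [414.7, -208.3, 236.4]
eef_rot: [-179.9, 0.2, 6.3]
tool_pos: [415.3, -205.4, 238.1]
eef_rot: [-179.9, 0.1, 4.9]
[ 415.3 -205.4  238.1] [-1.7993e+02  1.0000e-01  4.8500e+00] 20.9
0.81 [284.7, 131.7, 357.5, 204.9] [ 452.02 -204.6 ] 0.871
-150 15; -40 25; -30 110; -20 116; -10 113; 0 17; [np.int64(276), np.int64(123), np.int64(365), np.int64(212)]
```

View pics/w8c.png

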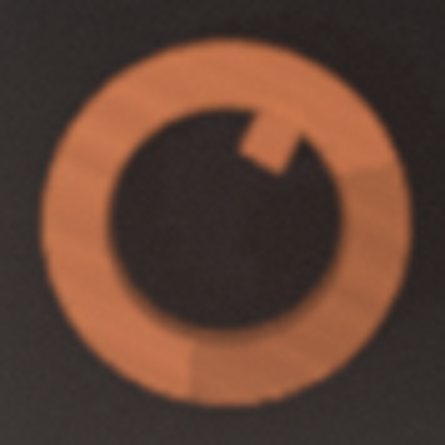

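```bash
python3 -c "
from h import *
st=telemetry.state(); p=vision.capture('wrist')
f=lambda c,r:onz(p,123+r/5,276+c/5,12,st)[:2]
# outer edge points top face (top/left/right), contour fit
b=p['img'].astype(float); m=((b[...,2]-b[...,0])>35).astype(np.uint8); m[:,:270]=0;m[:,370:]=0;m[:115]=0;m[220:]=0
c=max(cv2.findContours(m,cv2.RETR_EXTERNAL,cv2.CHAIN_APPROX_NONE)[0],key=len)[:,0]
P=np.array([onz(p,y,x,12,st)[:2] for x,y in c]); A=np.c_[2*P,np.ones(len(P))]; s=np.linalg.lstsq(A,(P**2).sum(1),rcond=None)[0]
C=s[:2]; print(C,np.sqrt(s[2]+C@C))
for a in [(260,160),(240,148),(280,172),(283,120)]:
  d=f(*a)-C; print(d.round(1),np.degrees(np.arctan2(d[1],d[0])))
to(C[0],C[1],202,5)"
```

```text
[ 451.9351426  -204.15034178] 24.993694304517767
[ 9.5 -3.7] -21.322762040761074
[10.8 -0.9] -4.635962436046745
[ 8.1 -6.5] -38.853038661584044
[15.1 -6.2] -22.461668247536906
shift m [0.0361 0.0023 0.037 ] roll 0.0 at [ 415.8 -205.   239. ] [-1.7998e+02  3.0000e-02  5.0100e+00] t 21.05
```

```bash
python3 -m handwheel '[0.036,0.0023,0.02,0,1,0.036,0.0023,0.036,0,1,0.036,0.0023,0.046,0,1,0.036,0.0023,0.046,0,1]' | sed -n '2,3p'; python3 -c "
from h import *
to(451.9,-204.15,188,5)"
```

```text
tool_pos: [451.2, -203.8, 192.2]
eef_rot: [-179.9, 0.2, 5.0]
shift m [0.0007 0.0004 0.0042] roll -0.0 at [ 451.2 -203.8  192.2] [-1.7991e+02  1.6000e-01  4.9900e+00] t 21.45
```

```bash
python3 -m handwheel '[0.0005,0.0004,0.0045,0,1,0.0005,0.0004,0.0045,0,0,0.0005,0.0004,0.0045,0,0,0.0005,0.0004,0.0045,0,-0.5,0.0005,0.0004,0.0045,0,-0.5]' | sed -n '2,3p'; python3 -m handwheel '[0,0,0,0,-0.5,0,0,0,0,-0.5,0,0,0,0,-0.5,0,0,0,0,-0.5]';  python3 -m handwheel '[0,0,-0.03,0,-0.5,0,0,-0.07,0,-0.5,0,0,-0.11,0,-0.5,0,0,-0.15,0,-0.5,0,0,-0.15,0,-0.5]'; python3 -c "
from h import *
to(460.6,142,340,172)"
```

```text
tool_pos: [452.6, -205.0, 189.3]
eef_rot: [180.0, -0.0, 4.9]
t: 22.35
tool_pos: [452.6, -204.9, 189.1]
eef_rot: [180.0, -0.0, 4.9]
contact_force: [-0.7, -0.2, 5.1]
width: 48.2
finger_force: 30.0
t: 22.85
tool_pos: [454.0, -205.5, 343.5]
eef_rot: [179.7, -0.4, 4.9]
contact_force: [0.6, -0.5, -1.2]
width: 48.5
finger_force: 30.0
shift m [ 0.0364 -0.3457  0.0035] roll -167.1 at [ 454.  -205.5  343.5] [179.74  -0.44   4.92] t 22.85
```

```bash
python3 -m handwheel '[0.003,-0.04,0,-8.5,-0.5,0.007,-0.08,0,-17,-0.5,0.01,-0.12,0,-25.5,-0.5,0.014,-0.16,0,-34,-0.5,0.017,-0.2,0,-42,-0.5]' | sed -n '2,3p'; python3 -c "
from h import *
to(460,135,340,172)"
```

```text
tool_pos: [451.7, -2.7, 337.9]
eef_rot: [-179.9, 0.0, 47.2]
shift m [ 0.1067 -0.0874 -0.0021] roll -124.8 at [451.7  -2.7 337.9] [-1.7994e+02  5.0000e-02  4.7250e+01] t 23.35
```

```bash
python3 -m handwheel '[0.03,-0.024,0,-8.5,-0.5,0.06,-0.048,0,-17,-0.5,0.09,-0.072,0,-25.5,-0.5,0.106,-0.087,0,-34,-0.5,0.106,-0.087,0,-42.5,-0.5]' | sed -n '2,3p'; python3 -m handwheel '[0,0,0,-8.5,-0.5,0,0,0,-17,-0.5,0,0,0,-25.5,-0.5,0,0,0,-34,-0.5,0,0,0,-42.5,-0.5]' | sed -n '2,3p';python3 -m handwheel '[0,0,0,-8.5,-0.5,0,0,0,-17,-0.5,0,0,0,-25.5,-0.5,0,0,0,-34,-0.5,0,0,0,-39.5,-0.5]' | sed -n '2,3p'; python3 -c "
from h import *
to(460,142,340,172)"
```

```text
tool_pos: [460.9, 135.1, 337.8]
eef_rot: [-179.9, -0.0, 90.0]
tool_pos: [460.7, 132.7, 337.7]
eef_rot: [-179.9, -0.0, 132.3]
tool_pos: [460.8, 132.6, 337.7]
eef_rot: [-180.0, -0.1, 171.7]
shift m [ 0.0021  0.0092 -0.0023] roll -0.3 at [460.8 132.6 337.7] [-1.7996e+02 -1.0000e-01  1.7173e+02] t 24.85
```

```bash
python3 -m handwheel '[-0.0375,0.0148,0,0,-0.5,-0.0375,0.0148,0,0,-0.5,-0.0375,0.0148,0,0,-0.5]' | sed -n '2,3p'; python3 - <<'E'
from h import *
st=telemetry.state(); p=vision.capture("wrist"); cv2.imwrite("pics/w9.png",p["img"])
np.savez("w9.npz",tp=st["tool_pos"],er=st["eef_rot"])
print(st["tool_pos"],st["eef_rot"]); print(proj(p,[460.7,142,122],st))
cv2.imwrite("pics/w9c.png",cv2.resize(p["img"][110:290,230:430],(666,600),interpolation=2))
E
```

```text
tool_pos: [500.5, 141.7, 337.7]
eef_rot: [-180.0, -0.1, 171.4]
[500.46215933 141.72879515 337.7240673 ] [-1.79961170e+02 -9.13297036e-02  1.71409417e+02]
[167.61697842 310.1526827 ]
```

View pics/w9c.png

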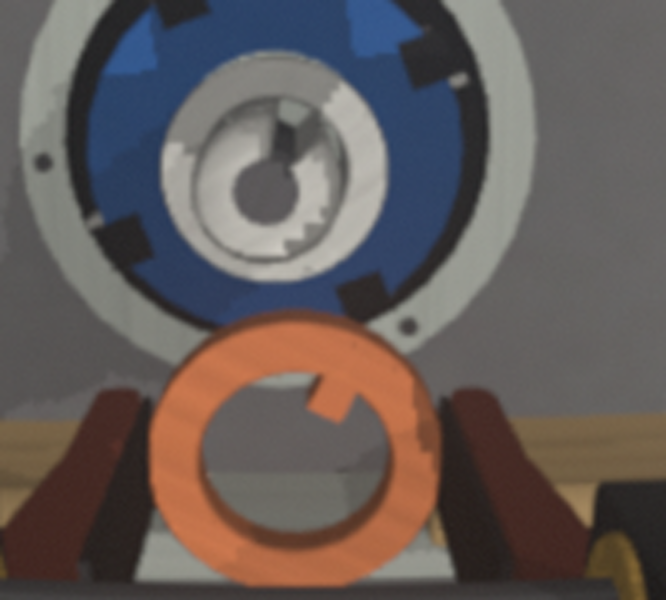

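```bash
python3 - <<'E'
from h import *
im=cv2.imread("pics/w9.png"); c=im[134:194,280:345]
c=cv2.resize(c,None,fx=9,fy=9,interpolation=cv2.INTER_CUBIC); cv2.imwrite("pics/w9z.png",cv2.convertScaleAbs(c,alpha=1.3))
p=vision.capture("wrist"); st=telemetry.state()
# tab
b=im.astype(float); m=((b[...,2]-b[...,0])>35).astype(np.uint8)
C=None; zt=st["tool_pos"][2]-185.1+8
Rt=R.from_euler('xyz',st["eef_rot"],degrees=True).as_matrix()
f=lambda c,r:onz(p,110+r*.3,230+c*.3003,zt,st)[:2]
T=st["tool_pos"][:2]
print("washer outer L/R/top rel tcp",[(f(*a)-T).round(1) for a in ((149,450),(440,450),(296,320))])
C=T+np.array([.7,0])
for a in ((322,412),(333,418),(310,408),(355,380),(335,395)):
    d=f(*a)-C; print(d.round(1),np.degrees(np.arctan2(d[1],d[0])).round(1))
E
```

```text
washer outer L/R/top rel tcp [array([ -6.1, -23.9]), array([ 1. , 23.9]), array([-24.8,   3.6])]
[-9.4  5.5] 149.9
[-8.1  7.1] 138.9
[-10.4   3.6] 160.8
[-14.1  11.5] 140.8
[-12.   8.] 146.5
```

View pics/w9z.png

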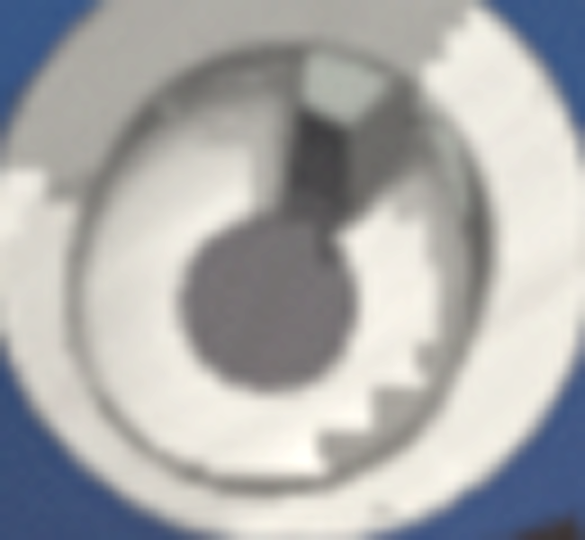

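```bash
python3 -c "
from h import *
to(460.4,142,312.5,171.5)"
```

```text
shift m [ 0.0387 -0.0054  0.0254] roll -0.1 at [499.5 141.5 337.9] [-1.7994e+02 -1.3000e-01  1.7142e+02] t 25.25
```

```bash
python3 -m handwheel '[0.0387,-0.0054,0,0,-0.5,0.0387,-0.0054,0.01,0,-0.5,0.0387,-0.0054,0.02,0,-0.5,0.0387,-0.0054,0.023,0,-0.5,0.0387,-0.0054,0.023,0,-0.5]' | sed -n '2,4p'; python3 -c "
from h import *
to(460.4,142,309,171.5)
st=telemetry.state(); p=vision.capture('wrist'); cv2.imwrite('pics/w10c.png',cv2.resize(p['img'][150:310,220:420],(750,600),interpolation=2))"
```

```text
tool_pos: [461.8, 142.1, 315.3]
eef_rot: [-180.0, -0.0, 171.4]
contact_force: [-0.6, 0.6, -0.3]
shift m [ 0.0013 -0.0004  0.0063] roll -0.1 at [461.8 142.1 315.3] [-1.7998e+02 -4.0000e-02  1.7141e+02] t 25.75
```

View pics/w10c.png

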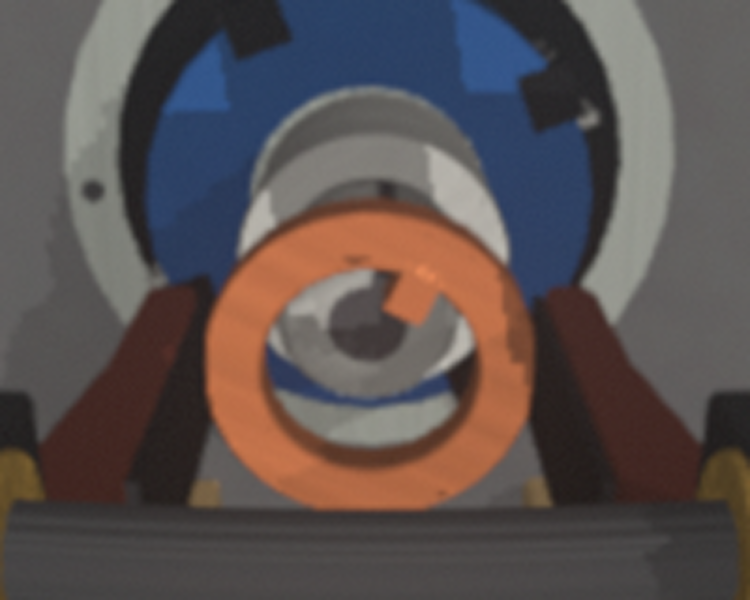

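```bash
python3 -m handwheel '[0.001,-0.0003,0.003,0,-0.5,0.001,-0.0003,0.005,0,-0.5,0.001,-0.0003,0.007,0,-0.5,0.001,-0.0003,0.008,0,-0.5]' | sed -n '2,4p'; python3 -m handwheel '[0,0,0.0007,0,-0.5,0,0,0.0014,0,-0.5,0,0,0.002,0,-0.5]' | sed -n '2,4p'
```

```text
tool_pos: [460.4, 142.0, 307.8]
eef_rot: [-180.0, -0.0, 171.4]
contact_force: [-0.0, -0.0, -0.9]
tool_pos: [460.4, 142.1, 305.9]
eef_rot: [180.0, 0.0, 171.4]
contact_force: [-0.1, -0.6, -1.1]
```

```bash
python3 -m handwheel '[0,0,0.0007,0,-0.5,0,0,0.0014,0,-0.5,0,0,0.002,0,-0.5]' | sed -n '2,4p';python3 -m handwheel '[0,0,0.0005,0,-0.5,0,0,0.001,0,-0.5,0,0,0.0015,0,-0.5]' | sed -n '2,4p'
```

```text
tool_pos: [460.3, 142.0, 303.9]
eef_rot: [-180.0, -0.0, 171.4]
contact_force: [0.1, 0.6, -1.2]
tool_pos: [460.3, 142.0, 302.4]
eef_rot: [-180.0, -0.0, 171.4]
contact_force: [1.1, 0.7, -0.7]
```

```bash
python3 -m handwheel '[0,0,0.002,0,-0.5,0,0,0.004,0,-0.5,0,0,0.006,0,-0.5]' | sed -n '2,4p';python3 -m handwheel '[0,0,0.003,0,-0.5,0,0,0.006,0,-0.5,0,0,0.009,0,-0.5,0,0,0.012,0,-0.5]' | sed -n '2,4p'
```

```text
tool_pos: [460.3, 142.0, 296.2]
eef_rot: [-180.0, -0.0, 171.4]
contact_force: [-1.0, 0.3, -0.6]
tool_pos: [460.3, 142.0, 284.1]
eef_rot: [-180.0, -0.0, 171.4]
contact_force: [0.5, -1.0, -0.6]
```

```bash
python3 -m handwheel '[0,0,0.0015,0,-0.5,0,0,0.003,0,-0.5,0,0,0.0042,0,-0.5]' | sed -n '2,4p';python3 -m handwheel '[0,0,0.0006,0,-0.5,0,0,0.001,0,-0.5,0,0,0.001,0,-0.5]' | sed -n '2,5p'
```

```text
tool_pos: [460.4, 142.0, 280.1]
eef_rot: [180.0, -0.0, 171.4]
contact_force: [0.2, -0.0, -2.0]
tool_pos: [460.4, 142.0, 279.2]
eef_rot: [180.0, 0.0, 171.4]
contact_force: [-0.3, -0.4, -0.6]
width: 48.2
```

```bash
python3 -m handwheel '[0,0,0.0006,0,-0.5,0,0,0.0008,0,-0.5,0,0,0.0008,0,-0.5]' | sed -n '2,4p'
```

```text
tool_pos: [460.4, 142.0, 279.1]
eef_rot: [180.0, 0.0, 171.4]
contact_force: [-2.9, -0.3, 7.6]
```

Seated with 7.6 N. Release and retreat.

```bash
python3 -m handwheel '[0,0,-0.0003,0,-0.5,0,0,-0.0003,0,0,0,0,-0.0003,0,1,0,0,-0.0003,0,1,0,0,-0.0003,0,1]'|sed -n '2p;4,5p'; python3 -m handwheel '[0,0,-0.02,0,1,0,0,-0.05,0,1,0,0,-0.08,0,1,0,0,-0.08,0,1]' | sed -n '2p;5p'; python3 -m handwheel '[-0.04,0,0,0,1,-0.04,0,0,0,1,-0.04,0,0,0,1]' | sed -n '1,2p'; python3 -c "
from h import *
st=telemetry.state(); p=vision.capture('wrist'); c=p['img'][90:240,220:420]
print(proj(p,[460.5,142,102],st))
q=vision.capture('side'); d=q['img'][120:220,200:300]
cv2.imwrite('pics/w11c.png',np.hstack([cv2.resize(c,(467,350),interpolation=2),cv2.resize(d,(350,350)[::1],interpolation=2)[:,:333]]))
for s in vision.silhouettes('key_washer',p)[:1]: print(s['confidence'],fitring(p,st,s['region'],(94,102)))"
```

```text
tool_pos: [460.4, 142.0, 278.6]
contact_force: [0.5, 0.2, -0.6]
width: 69.0
tool_pos: [461.6, 142.4, 362.0]
width: 87.7
t: 29.9
tool_pos: [499.9, 135.9, 357.7]
[159.00983929 319.16080588]
0.75 (array([459.55, 141.96]), np.float64(0.728))
```

View pics/w11c.png

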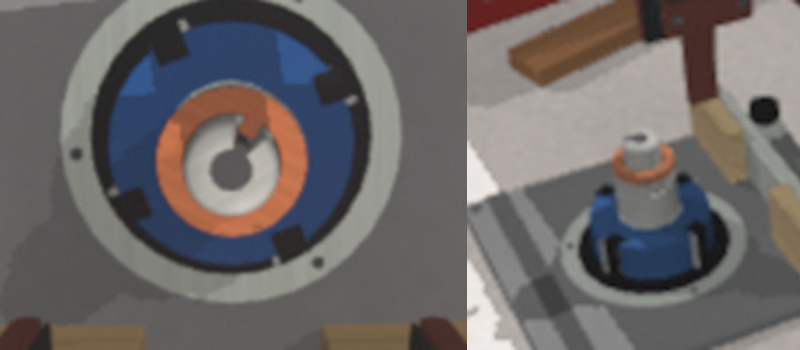

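The picture shows the washer (about 230,160 in the left crop) flat on the collars with its tab in the keyway at (250,128). The side view shows the stack level on the cutter block, and the gripper is clear of it.

```bash
python3 -c "
from bench import ticket
print(ticket.finish_job())"
```

```text
the job is handed in; nothing more can be done
None
```

The thick collar, thin collar and key washer were slid down the spindle in that order; the last pictures show the stack level with the washer's tab in the keyway, and I handed the job in about 30 s into the 72 s (the hand-in returned no verdict).

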